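# Hang the bulb pail on the double hook

## Task

Swing the little pail's folded handle upright while the pail stands on the bench, then carry the pail by its handle and hang it on the double-pronged hook of the rail, the handle's wooden bar lying down in the crooks of both prongs, centred between them. The prongs' exact height is not known, so feel for them: let them take the pail's weight gently, without dropping the pail onto them or forcing them down. Keep the pail upright so the bulbs stay in, leave it hanging still, and do not disturb the other things or the rake.

Things in the scene. Friction and masses are not known exactly. Their poses are not given: they have to be found in the camera images.
- pail: Small galvanised steel pail of bulbs, loose, 88 mm high, 84 mm across the foot, 110 mm across the rim, 0.4 to 0.7 kg. Origin: centre of its underside; z up. Its handle's pivots lie 80 mm above the origin, at y = +-62 mm, so the handle turns about the pail's y direction. It is folded to the pail's -x side, which roughly faces the robot.
- bail (a joint): Angle of the pail's swing handle: 0 when folded level on the pail's -x side, 1.57 upright, 3.14 folded on the +x side. The pivots are stiff enough (about 0.03 N m) for the handle to stay wherever it is left; under 1 N square to it at its bar moves it; a light pail tips before much more. Two wire legs (5 mm thick, 62 mm either side of the middle) carry a straight bar.
- bail_mid (a point): Middle of the handle's straight wooden bar, on its axis. The bar is 10 mm thick and 112 mm long, parallel to the pail's y axis, 100 mm from the pivot axis (so 180 mm above the pail's underside when upright).
- hook: Double hook's steel back plate, fixed on the rail. Two prongs of 8 mm round steel, at y = +-30 mm, run towards the robot (own -x) and turn up. Origin: midway between the crooks, on the prongs' centre line at the crook bottom (level from x = -5 to 5 mm), if they stood at the top of their slot; x level towards the rail, z up. The prongs are clamped 0 to 26 mm below that, unmeasured: feel or see it.
- hook_tips (a point): Midway between the prongs' turned-up tips if they stood at the top of their slot: 21 mm nearer the robot than the hook's origin and 22 mm higher (centre line; the metal reaches 4 mm more). Behind the crook the prongs rise to 30 mm above it at x = 66 mm. Plate face at x = 70 mm of the hook, rail face at 75 mm. The prongs do not give under the pail's weight.
- rail: Wooden hook rail (board 380 mm long, 20 mm thick, from 270 to 330 mm above the bench) on two posts 330 mm apart. Origin: on the bench under the middle of the board; its own y runs along the board, -x is the face with the hook.
- rake (a joint): Swing of the steel hand rake that hangs from a small hook on the rail, 145 mm to the +y side of the rail's middle, its prongs about 180 mm below; 0 when hanging straight down.
- seed_box: Blue plastic seed box with flip-top lid, 116 x 166 x 72 mm, loose. Origin: centre of underside.
- grey_pot: Grey plastic plant pot, 100 mm across, 85 mm high, loose. Origin: centre of underside.
- clay_pot: Terracotta pot, 110 mm across, 100 mm high, loose. Origin: centre of underside.
- torch: Black torch with a press button, lying along its own x, 150 mm long, 42 mm high, loose. Origin: under its middle.
- wrench: Steel wrench, 180 mm long, lying flat along its own x, loose.
- jar: Glass jar with steel lid, 66 mm across, 100 mm high, loose. Origin: centre of underside.
- trowel: Steel trowel with wooden handle, 275 mm long, lying along its own x, loose.
There are look-alikes about, which are no part of the job. Leave any yellow look-alike of the pail alone.

How it is judged:
On the way:
1. the handle is swung upright (within about 15 degrees) while the pail stands on the bench (value of joint bail between 1.3 and 1.84 rad and height (world z) of pail below 0.006 m and angle between pail's own z axis and vertical below 0.1 rad), for 0.2 s.
At the end, for the whole second after the job is handed in: Pail hangs still (under 40 mm/s, tilt under 0.2 rad, underside over 50 mm up) with the hook bearing over 2 N of it; bar middle within 18 mm sideways of the prongs' middle, -14 to +24 mm of the hook origin along x, -24 to +20 mm in height, lying in the crooks (x of bail_mid in the frame of hook between -0.014 and 0.024 m and y of bail_mid in the frame of hook between -0.018 and 0.018 m and z of bail_mid in the frame of hook between -0.024 and 0.02 m and contact force between pail and hook above 2 N and height (world z) of pail above 0.05 m and angle between pail's own z axis and vertical below 0.2 rad and linear speed of pail below 0.04 m/s); the robot touches nothing.
It fails at once if the pail is dropped on or pressed against the hook with more than 15 N (contact force between pail and hook above 15 N).
It fails at once if the pail is let fall: it moves faster than 0.2 m/s with its bar within 30 mm (level distance) of the hook (linear speed of pail above 0.2 m/s and horizontal distance between bail_mid and hook below 0.03 m).
It fails at once if the robot or its fingers push the hook with more than 20 N (contact force between any of the arm, the fingers and hook above 20 N).
It fails at once if the pail is tipped more than 0.45 rad (bulbs would spill) (angle between pail's own z axis and vertical above 0.45 rad).
It fails at once if another thing on the bench is shifted more than 25 mm, or the rake is swung more than 0.3 rad (distance of any of seed_box, grey_pot, clay_pot, torch, wrench, jar, trowel from where it was at the start of the episode above 0.025 m or value of joint rake above 0.3 rad or value of joint rake below -0.3 rad).
It also fails if it takes over 72 s, if anything falls off the work surface, if the arm or the gripper's body presses on something with over 40 N, if the wrist force passes 120 N, or if a joint passes its speed limit or range.

## Robot

A 6-joint arm with a two-finger parallel gripper is mounted at the origin on the work surface. World frame = base frame: x ahead of the robot, y to its left, z up, the work surface at z = 0. Lengths are in m, angles in rad, forces in N, time in s.
With the tool pointing down it reaches from about 0.3 to 0.825 m from the base axis. Payload 5.4 kg.
Tool frame: the origin (TCP) lies at the very end of the fingers, on their centre line; the grasp point (between the pads) lies 19 mm behind it; z points along the fingers, y is the line along which they close (so a half turn about z gives the same grasp; the last joint's range is limited). The gripper opens to 92 mm and grips with 3 to 60 N. Pads are 20 mm wide; open, the fingers measure 128 mm over their backs; the gripper's body (75 mm by 189 mm) begins 69 mm behind the grasp point.
Start: joints at [-1.423, 0.158, 1.597, -0, 1.386, -0.21], TCP at [0.201, -0.539, 0.215] pointing down, gripper open.
Joint ranges: [-2.91, 2.91], [-0.94, 2.29], [0.18, 2.7], [-1.29, 4.43], [0.17, 2.64], [-3, 3]. Speed limits (rad/s): [2.57, 2.57, 3.14, 3.14, 3.14, 3.14].

## Interface

Orientations are given as a rotation vector (axis times angle).
In Python, from workcell import bot gives the robot as it stands. Calls block until the motion is done:
- bot.goto(position, orientation): joint-space move of the TCP to a pose.
- bot.line_to(position, rot=None, max_speed=0.15): straight line of the TCP; rot=None keeps the orientation; max_speed is the mean speed in m/s.
- bot.set_joints(angles): joint-space move.
- bot.set_gripper(opening, newtons=None): opening from 0.0 (shut) to 1.0 (fully open); newtons is the grip in N (None keeps the last); returns when the fingers have stopped.
- bot.hold(seconds).
- bot.inverse_kinematics(position, orientation): joint angles nearest the present ones, or None.
- bot.read_camera(name): name is "scene" or "top"; returns a dict with "pixels" (420x560x3 uint8, blue, green, red), "fx", "fy", "cx", "cy" (pixels), "k1" (the pictures are not rectified: a ray, as slopes to the right and down, at radius r is drawn at 1 + k1 r^2 times it, then the intrinsics apply), "R" (3x3) and "t" (3): a world point X has camera coordinates R X + t. Camera axes: x right, y down, z forward; pixel columns grow to the right and rows downward; lengths in m; the calibration is good to about 2 mm. A picture is of the moment at which its call begins. There is no depth.
A pose or a line that the arm cannot do raises bot.MotionError and nothing moves.
- bot.job_done(): hands the job in; it is judged then, once.
Readings, each from a call of its own:
- bot.current_clock(): time.
- bot.current_joints(): joint angles.
- bot.current_joint_vel(): joint speeds.
- bot.current_effort(): joint torques, N m.
- bot.current_ee_pos(): TCP position.
- bot.current_tool_rot(): TCP orientation.
- bot.current_contact_force(): force on the tool from outside, world axes, zero at the start.
- bot.current_ft_torque(): the same for the moment, N m.
- bot.current_opening(): opening from 0.0 (shut) to 1.0 (fully open).
- bot.current_grip_force(): force on a finger pad.
Only numpy, scipy, OpenCV 4.12 (cv2) and the standard library are available. Lean on these libraries where they do the work, as an engineer would, in place of code of your own. Each camera call takes 0.05 s, during which the arm holds its last target. There are 200 camera calls.

## Working session

There is one attempt and no reset: what is moved stays moved. The work goes in short steps, each a Python script; the robot and the scene stay as the last script left them, time stands still between calls to the robot, and variables do not carry over. Pictures are saved under pics/ and viewed, at most 10 in all, crops included, and the job is handed in when it is done.

```bash
mkdir -p pics; ls
python3 - <<'E'
from workcell import bot
import cv2,pickle
for n in("scene","top"):
    c=bot.read_camera(n); pickle.dump(c,open(f"{n}0.pkl","wb")); cv2.imwrite(f"pics/{n}0.png",c["pixels"])
    print(n,c["fx"],c["cx"],c["cy"],c["k1"],(-c["R"].T@c["t"]).round(3),c["R"][2].round(2))
print(bot.current_clock(),bot.current_tool_rot())
E
```

```text
pics
scene 515.6428042893881 280.1111199491857 219.8208972380681 0.05870261291744984 [ 1.188 -0.4    1.31 ] [-0.51  0.29 -0.81]
top 479.796534278671 278.78596784151176 200.84592210304476 0.035673807859498516 [ 0.383 -0.027  1.552] [ 0.06  0.01 -1.  ]
0.1 [-3.08982737e+00 -5.58619757e-01 -5.13031286e-05]
```

View pics/scene0.png

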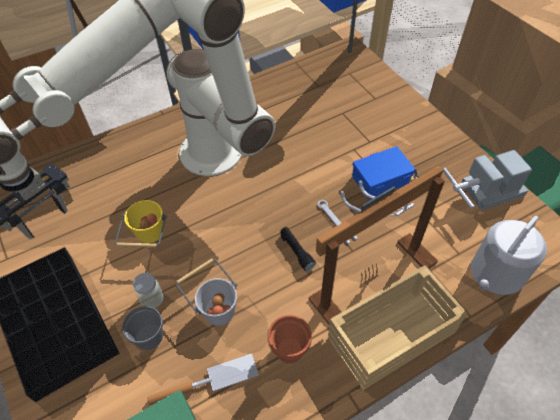

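View pics/top0.png

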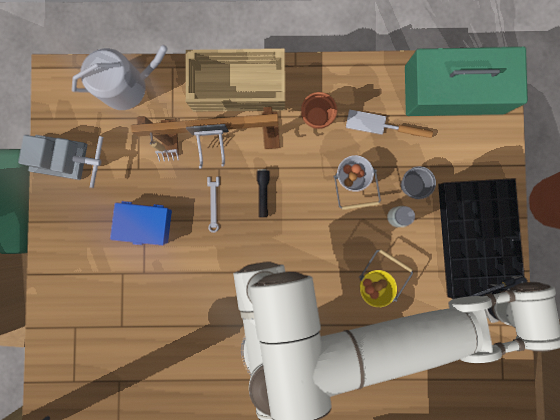

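The scene picture shows three pail-like things: a yellow pail with a bail (scene 144,222; top 378,288), a grey handle-less pot (scene 143,326; top 418,182), and a galvanised pail with bulbs and a folded wooden-bar handle (scene 216,300; top 355,173). The last one fits the description. The hook is on the rail at top (210,140), and I'll confirm both in enlarged crops.

```bash
cat > h.py <<'E'
import numpy as np,cv2,pickle
from scipy.spatial.transform import Rotation as Ro
def ray(c,u,v):
    K=np.array([[c["fx"],0,c["cx"]],[0,c["fy"],c["cy"]],[0,0,1]])
    d=cv2.undistortPoints(np.array([[[u,v]]],float),K,np.array([c["k1"],0,0,0.]))[0,0]
    R=np.array(c["R"]); return -R.T@np.array(c["t"]),R.T@np.array([d[0],d[1],1])
def onz(c,u,v,z):
    o,d=ray(c,u,v); return o+d*(z-o[2])/d[2]
def tri(c1,p1,c2,p2):
    A=np.zeros((3,3));b=np.zeros(3);L=[]
    for c,p in((c1,p1),(c2,p2)):
        o,d=ray(c,*p);d=d/np.linalg.norm(d);M=np.eye(3)-np.outer(d,d);A+=M;b+=M@o;L.append((o,M))
    x=np.linalg.solve(A,b); return x,max(np.linalg.norm(M@(x-o)) for o,M in L)
def proj(c,X):
    K=np.array([[c["fx"],0,c["cx"]],[0,c["fy"],c["cy"]],[0,0,1]])
    return cv2.projectPoints(np.array([X],float),cv2.Rodrigues(np.array(c["R"]))[0],np.array(c["t"],float),K,np.array([c["k1"],0,0,0.]))[0][0,0]
def rv(M): return Ro.from_matrix(M).as_rotvec()
E
python3 - <<'E'
from h import *
T=pickle.load(open("top0.pkl","rb"))["pixels"];S=pickle.load(open("scene0.pkl","rb"))["pixels"]
def cr(I,u,v,w,h,k): return cv2.resize(I[v:v+h,u:u+w],None,fx=k,fy=k,interpolation=cv2.INTER_CUBIC)
a=cr(T,325,145,66,75,6);b=cr(S,165,250,80,90,5)
cv2.imwrite("pics/pail.png",np.hstack([a,np.zeros((450,4,3),np.uint8),b]))
a=cr(T,125,100,160,75,5);b=cr(S,315,165,140,128,4)
cv2.imwrite("pics/hookT.png",a);cv2.imwrite("pics/hookS.png",b)
E
```

```text
(no output)
```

View pics/pail.png

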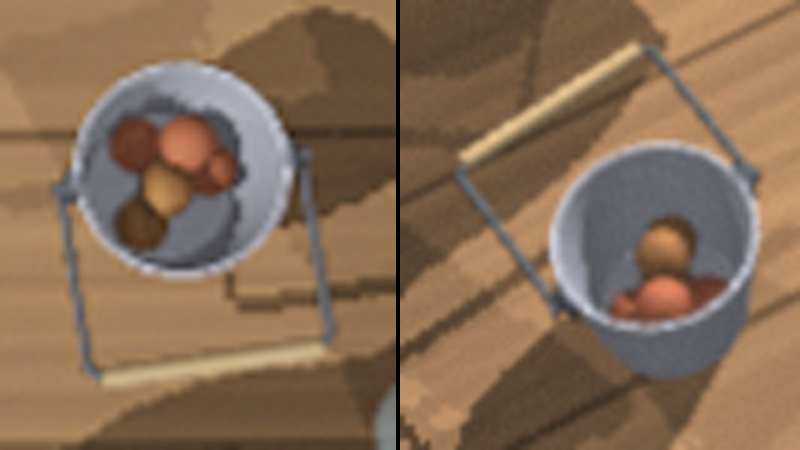

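View pics/hookT.png

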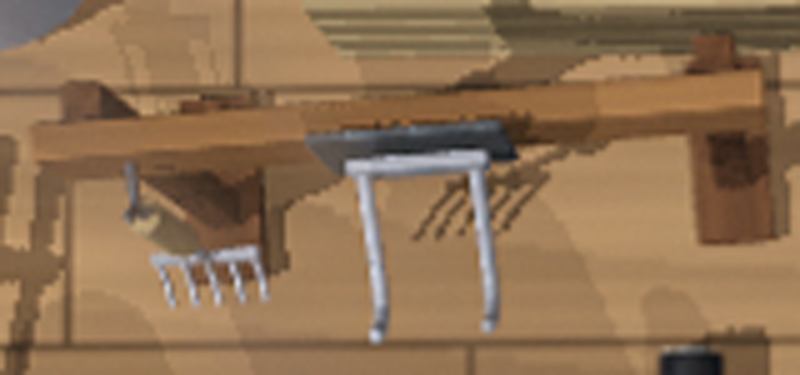

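View pics/hookS.png

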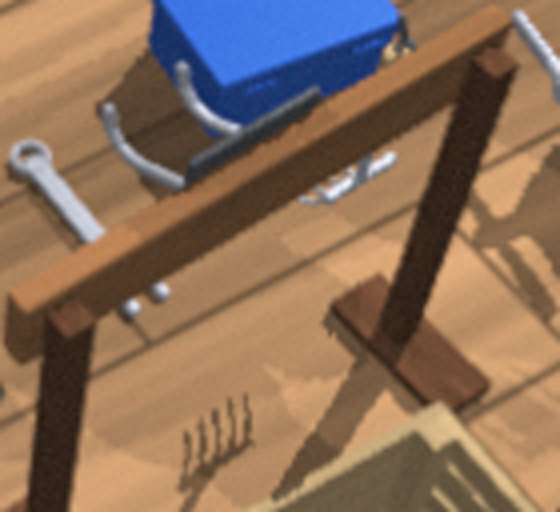

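The crops confirm the galvanised pail: its bulbs are in, and the wooden bar is folded towards the robot at top (360,206). The hook's two tips show in the top view at about (200,167) and (223,165), and in the scene view at (360,182) and (342,192). The rake hangs on the +y side.

Run:
```python
from h import *
np.set_printoptions(precision=4,suppress=True)
T=pickle.load(open("top0.pkl","rb"));S=pickle.load(open("scene0.pkl","rb"))
f=lambda o,k:(lambda x,y:(o[0]+(x+.5)/k-.5,o[1]+(y+.5)/k-.5))
pt=f((325,145),6);ps=lambda x,y:f((165,250),5)(x-400,y);ht=f((125,100),5);hs=f((315,165),4)
print("rim",onz(T,*pt(184,168),.088),onz(S,*ps(655,234),.088))
for a,b in(((65,193),(755,178)),((303,160),(562,305)),((103,380),(640,47)),((328,349),(464,161))):
    pass
print("piv T",onz(T,*pt(65,193),.08),onz(T,*pt(303,160),.08)," S",onz(S,*ps(755,178),.08),onz(S,*ps(562,305),.08))
print("bar T",onz(T,*pt(101,380),.08),onz(T,*pt(328,349),.08)," S",onz(S,*ps(641,47),.08),onz(S,*ps(463,161),.08))
print("bartri",tri(T,pt(101,380),S,ps(641,47)),tri(T,pt(328,349),S,ps(463,161)))
print("tip+",tri(T,ht(377,335),S,hs(182,69)),"tip-",tri(T,ht(489,325),S,hs(108,107)))
print("railtop back T",onz(T,*ht(33,125),.33),onz(T,*ht(760,72),.33))
print("railtop S front",onz(S,*hs(8,295),.33),onz(S,*hs(490,7),.33),"back",onz(S,*hs(38,314),.33),onz(S,*hs(514,26),.33))
print("prong-base",tri(T,ht(357,172),S,hs(235,130)),tri(T,ht(478,165),S,hs(178,184)))
```

```text
rim [ 0.552  -0.2466  0.088 ] [ 0.5534 -0.2407  0.088 ]
piv T [ 0.5406 -0.1868  0.08  ] [ 0.5564 -0.3086  0.08  ]  S [ 0.547  -0.1787  0.08  ] [ 0.561  -0.2993  0.08  ]
bar T [ 0.4445 -0.2038  0.08  ] [ 0.4594 -0.3194  0.08  ]  S [ 0.4414 -0.1949  0.08  ] [ 0.4562 -0.3089  0.08  ]
bartri (array([ 0.4455, -0.1995,  0.0893]), np.float64(0.0033962230106868736)) (array([ 0.4604, -0.3134,  0.0904]), np.float64(0.004163719189165466))
tip+ (array([0.5506, 0.1975, 0.2818]), np.float64(0.002746962688723387)) tip- (array([0.5547, 0.137 , 0.2864]), np.float64(0.002503575241135821))
railtop back T [0.6529 0.3634 0.33  ] [ 0.6773 -0.0107  0.33  ]
railtop S front [ 0.6659 -0.0097  0.33  ] [0.6398 0.3643 0.33  ] back [ 0.6854 -0.0022  0.33  ] [0.6595 0.3665 0.33  ]
prong-base (array([0.6271, 0.1928, 0.3085]), np.float64(0.008931825270800407)) (array([0.6356, 0.137 , 0.2992]), np.float64(0.0020697449358526945))
```

Pail is at about (0.552, -0.243), yaw 0.13. The hook crook is at about (0.575, 0.168, 0.26), yaw 0.067. Next I grip the folded bar lightly from above.

```bash
cat >> h.py <<'E'
OFF=.019
def pose(bar,yaw,tilt,off=OFF,s=1):
    """TCP pose with the bar point `off` behind the TCP; tool leans back (body towards robot) by tilt"""
    c,n=np.cos(yaw),np.sin(yaw)
    z=np.array([np.sin(tilt)*c,np.sin(tilt)*n,-np.cos(tilt)]); y=s*np.array([np.cos(tilt)*c,np.cos(tilt)*n,np.sin(tilt)])
    return np.array(bar)+off*z, rv(np.column_stack([np.cross(y,z),y,z]))
E
python3 - <<'E'
from h import *
from workcell import bot
np.set_printoptions(precision=3,suppress=True)
B=np.array([.4515,-.257,.08])
for s in(1,-1):
    for q in((B,.128,0),((.4515,-.257,.23),.128,0),((.552,-.243,.18),.128,.44),((.575,.168,.27),.067,.44)): print(s,bot.inverse_kinematics(*pose(*q,s=s)))
s=min((1,-1),key=lambda s:abs(bot.inverse_kinematics(*pose((.575,.168,.27),.067,.44,s=s))[5]))
print("s",s)
bot.set_gripper(.38,4)
p,r=pose(B+[0,0,.15],.128,0,s=s); bot.goto(p,r)
bot.line_to(pose(B,.128,0,s=s)[0],max_speed=.1)
print("F before",bot.current_contact_force())
bot.set_gripper(0.0,4)
print(bot.current_opening(),bot.current_grip_force(),bot.current_contact_force(),bot.current_ee_pos(),bot.current_clock())
T=bot.read_camera("top");S=bot.read_camera("scene")
cr=lambda I,u,v,w,h:cv2.resize(I["pixels"][v:v+h,u:u+w],None,fx=3,fy=3)
cv2.imwrite("pics/grip.png",np.hstack([cr(T,300,130,130,150),cr(S,140,200,130,150)]))
E
```

```text
1 [-0.75   0.195  1.882 -0.     1.065 -0.878]
1 [-0.75   0.017  1.755  0.     1.369 -0.878]
1 [-0.793  0.037  1.898  0.423  0.973 -1.12 ]
1 [ 0.087 -0.116  1.861 -0.011  0.957  0.024]
-1 [-0.75   0.195  1.882 -0.     1.065  2.263]
-1 [-0.75   0.017  1.755 -0.     1.369  2.263]
-1 [-0.793  0.037  1.898  0.423  0.973  2.022]
-1 NoneTraceback (most recent call last):
  File "<stdin>", line 7, in <module>
  File "<stdin>", line 7, in <lambda>
TypeError: 'NoneType' object is not subscriptable
```

Run:
```python
from h import *
from workcell import bot
np.set_printoptions(precision=3,suppress=True)
B=np.array([.4515,-.257,.08])
bot.set_gripper(.38,4)
p,r=pose(B+[0,0,.15],.128,0); bot.goto(p,r)
bot.line_to(pose(B,.128,0)[0],max_speed=.1)
print("F before",bot.current_contact_force())
bot.set_gripper(0.0,4)
print(bot.current_opening(),bot.current_grip_force(),bot.current_contact_force(),bot.current_ee_pos(),bot.current_clock())
T=bot.read_camera("top");S=bot.read_camera("scene")
cr=lambda I,u,v,w,h:cv2.resize(I["pixels"][v:v+h,u:u+w],None,fx=3,fy=3)
cv2.imwrite("pics/grip.png",np.hstack([cr(T,300,130,130,150),cr(S,140,200,130,150)]))
```

```text
F before [ 0.601 -0.915 -0.235]
0.10605403238378688 4.000080227851868 [ 2.777 -0.133 -0.936] [ 0.452 -0.257  0.061] 4.5917
```

View pics/grip.png

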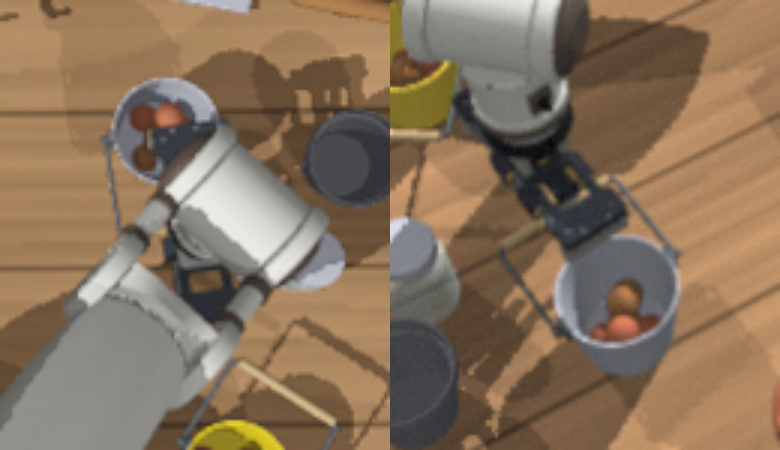

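The bar is gripped (opening 0.106 ≈ 10 mm) near its middle. Now I swing it up along the arc, leaning the tool back as it goes.

Run:
```python
from h import *
from workcell import bot
np.set_printoptions(precision=2,suppress=True)
yaw=.128;P=np.array([.552,-.2441,.08]);u=np.array([np.cos(yaw),np.sin(yaw),0])
for k in range(1,13):
    a=k/12*np.pi/2
    b=P-.1*np.cos(a)*u+np.array([0,0,.1*np.sin(a)])
    p,r=pose(b,yaw,.44*k/12); bot.line_to(p,r,max_speed=.05)
    if k%2==0: print(k,bot.current_contact_force(),bot.current_opening())
bot.hold(.5)
print(bot.current_contact_force(),bot.current_clock())
T=bot.read_camera("top");S=bot.read_camera("scene")
cr=lambda I,u,v,w,h:cv2.resize(I["pixels"][v:v+h,u:u+w],None,fx=3,fy=3)
cv2.imwrite("pics/up.png",np.hstack([cr(T,300,110,130,150),cr(S,140,200,130,150)]))
```

```text
2 [1.57 0.52 0.03] 0.10483932891751005
4 [ 1.64 -0.77 -0.95] 0.10862666826364276
6 [ 1.41  0.25 -1.81] 0.10993556732385827
8 [ 0.66  0.59 -1.63] 0.10496929944951301
10 [ 1.41  0.29 -3.6 ] 0.10704427362054664
12 [-1.31 -0.7  -5.21] 0.1050485534978587
[-0.13 -0.17 -6.17] 10.2583
```

View pics/up.png

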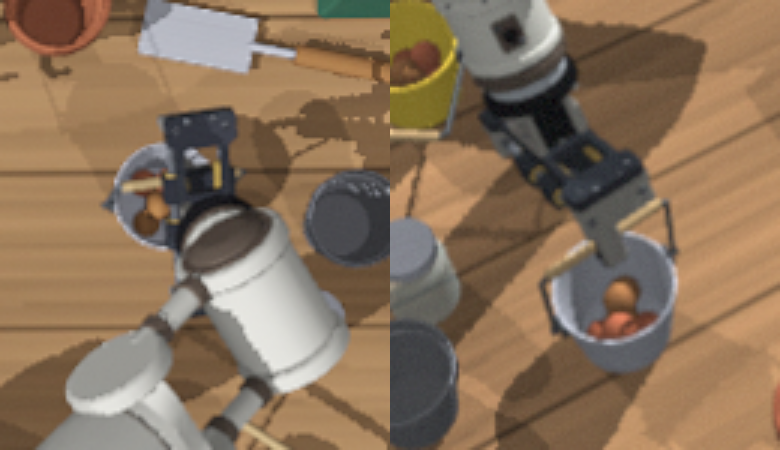

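The handle is upright and the gripper is at the bar's middle (scene crop 605,240). The -6 N suggests the grip is pulling up on the pail, so I'll release briefly to let it stand, then regrip firmly and lift.

Run:
```python
from h import *
from workcell import bot
np.set_printoptions(precision=2,suppress=True)
bot.set_gripper(.2,4); bot.hold(.6); print("open",bot.current_contact_force())
bot.set_gripper(0,30); bot.hold(.4); print("closed",bot.current_contact_force(),bot.current_opening())
yaw=.128;b=np.array([.552,-.2441,.18])
for dz in(.01,.15):
    p,r=pose(b+[0,0,dz],yaw,.44); bot.line_to(p,r,max_speed=.06); bot.hold(.4); print(dz,bot.current_contact_force(),bot.current_opening())
p,r=pose((.49,.162,.33),.067,.44); bot.line_to(p,r,max_speed=.1); bot.hold(1.)
for _ in range(4): bot.hold(.2);print(bot.current_contact_force(),bot.current_clock())
T=bot.read_camera("top");S=bot.read_camera("scene")
pickle.dump((T,S),open("near.pkl","wb"))
cr=lambda I,u,v,w,h:cv2.resize(I["pixels"][v:v+h,u:u+w],None,fx=4,fy=4,interpolation=cv2.INTER_CUBIC)
cv2.imwrite("pics/near.png",np.hstack([cr(T,160,90,100,130),cr(S,300,130,100,130)]))
```

```text
open [-0.14 -0.1   0.16]
closed [-0.09 -0.34 -0.  ] 0.09795236318971458
0.01 [ 0.84 -0.3  -6.78] 0.09876825021143124
0.15 [ 0.12 -0.21 -6.17] 0.09953961984144505
[ 1.02 -1.23 -6.31] 21.0583
[-0.34 -0.04 -6.25] 21.2583
[ 0.62  1.25 -6.39] 21.4583
[-0.9   0.09 -5.69] 21.6583
```

View pics/near.png

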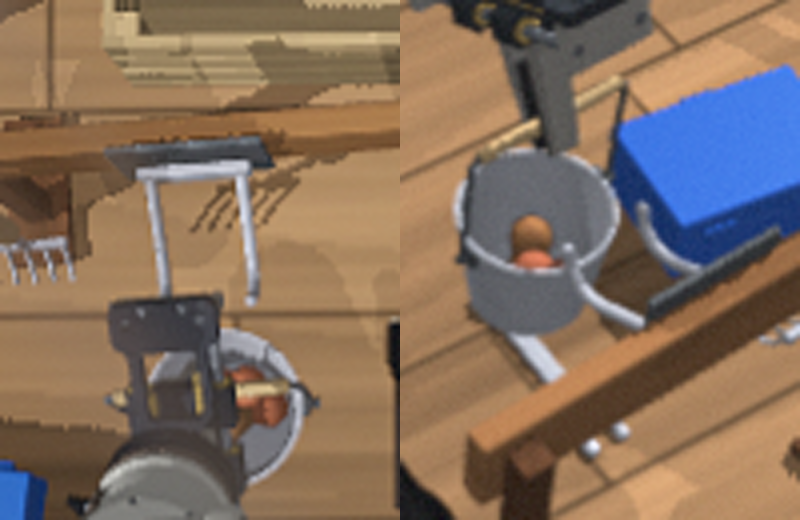

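The pail hangs upright in front of the hook. The bar ends show in the scene crop at (483,157) and (625,83), and the -y end shows in the top crop at (290,388). I'll use the known bar position to remove the camera bias on the tips.

Run:
```python
from h import *
from workcell import bot
np.set_printoptions(precision=4,suppress=True)
T,S=pickle.load(open("near.pkl","rb"))
ft=lambda x,y:np.array((160+(x+.5)/4-.5,90+(y+.5)/4-.5));fs=lambda x,y:np.array((300+(x-400+.5)/4-.5,130+(y+.5)/4-.5))
tcp=bot.current_ee_pos();z=Ro.from_rotvec(bot.current_tool_rot()).as_matrix()[:,2];m=tcp-.019*z
v=np.array([-np.sin(.067),np.cos(.067),0])*.056
print("bar",m)
eS=[fs(483,157)-proj(S,m-v),fs(625,83)-proj(S,m+v)]; eT=ft(290,388)-proj(T,m-v)
print("err S",eS,"T",eT)
dS=np.mean(eS,0)
for name,dt in(("corr S+T",eT),("S only",0*eT)):
    tp=tri(T,ft(163,292)-dt,S,fs(642,208)-dS);tm=tri(T,ft(252,300)-dt,S,fs(568,249)-dS); print(name,tp,tm)
# original tip px
f=lambda o,k:(lambda x,y:np.array((o[0]+(x+.5)/k-.5,o[1]+(y+.5)/k-.5)))
ht=f((125,100),5);hs=f((315,165),4)
print("orig px corr",tri(T,ht(377,335)-eT,S,hs(182,69)-dS),tri(T,ht(489,325)-eT,S,hs(108,107)-dS))
```

```text
bar [0.49  0.162 0.33 ]
err S [array([ 2.3287, -0.5058]), array([2.8998, 0.0117])] T [0.6638 1.154 ]
corr S+T (array([0.5589, 0.1896, 0.2972]), np.float64(0.00398232450280819)) (array([0.5554, 0.134 , 0.2873]), np.float64(0.00207361137399644))
S only (array([0.5569, 0.1896, 0.2947]), np.float64(0.002525846745556254)) (array([0.5534, 0.1339, 0.2848]), np.float64(0.0006031402824213406))
orig px corr (array([0.551 , 0.1945, 0.2844]), np.float64(0.0020478011898203956)) (array([0.5552, 0.1342, 0.289 ]), np.float64(0.002253313596335773))
```

Run:
```python
from h import *
from workcell import bot
np.set_printoptions(precision=2,suppress=True)
def F():
    v=[]
    for _ in range(6): bot.hold(.04); v.append(bot.current_contact_force())
    return np.mean(v,0)
H=np.array([.575,.166,.33])
bot.line_to(*pose(H,.067,.44),max_speed=.06); bot.hold(.8); print("over",F())
z=.33
while z>.288:
    z-=.006; bot.line_to(*pose([H[0],H[1],z],.067,.44),max_speed=.04)
    if abs(bot.current_contact_force()[2]+6.2)>2.5: break
F0=F(); print("z",z,F0)
while z>.24:
    z-=.001; bot.line_to(*pose([H[0],H[1],z],.067,.44),max_speed=.02); f=F()
    if abs(f[2]-F0[2])>.6: print(round(z,4),f)
    if f[2]-F0[2]>3 or np.hypot(*(f-F0)[:2])>5: break
print("stop",z,F(),bot.current_clock())
T=bot.read_camera("top");S=bot.read_camera("scene")
pickle.dump((T,S),open("on.pkl","wb"))
cr=lambda I,u,v,w,h:cv2.resize(I["pixels"][v:v+h,u:u+w],None,fx=4,fy=4,interpolation=cv2.INTER_CUBIC)
cv2.imwrite("pics/on.png",np.hstack([cr(T,160,90,100,130),cr(S,310,130,100,130)]))
```

```text
over [-0.01 -0.12 -5.95]
z 0.288 [-0.14  0.04 -6.12]
0.27 [ 0.41 -0.07 -5.41]
0.269 [-3.22 -0.53  0.71]
stop 0.26899999999999996 [-3.93 -0.5   2.76] 36.475
```

View pics/on.png

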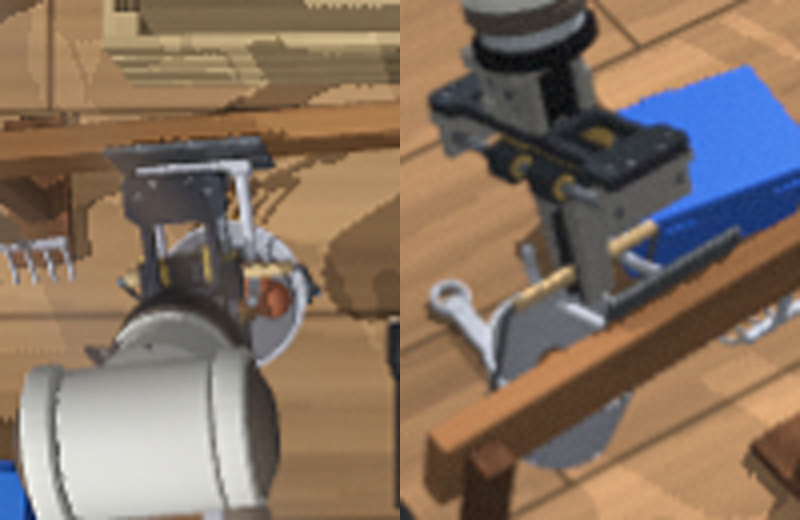

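Contact came at bar height ≈0.270, as predicted. The bar lies across both prongs with the gripper between them. The -4 N in x says it sits slightly up the rail-side slope, so I ease off, shift 4 mm towards the robot and feel again more finely.

Run:
```python
from h import *
from workcell import bot
np.set_printoptions(precision=2,suppress=True)
def F():
    v=[]
    for _ in range(6): bot.hold(.04); v.append(bot.current_contact_force())
    return np.mean(v,0)
x,y,z=.575,.166,.2715
bot.line_to(*pose([x,y,z],.067,.44),max_speed=.02); print("up",F())
x=.571; bot.line_to(*pose([x,y,z],.067,.44),max_speed=.02); bot.hold(.3); print("shift",F())
while z>.262:
    z-=.0004; bot.line_to(*pose([x,y,z],.067,.44),max_speed=.02); f=F()
    if f[2]>-5.4: print(round(z,4),f)
    if f[2]>-3.2 or np.hypot(f[0],f[1])>4: break
print("stop",z,F(),bot.current_ft_torque(),bot.current_clock())
```

```text
up [-0.44 -0.02 -5.27]
shift [-0.07 -0.01 -6.33]
0.2703 [ 0.   -0.2  -5.23]
0.2699 [ 0.99  0.13 -3.99]
0.2695 [ 0.52  0.   -0.8 ]
stop 0.26949999999999996 [ 0.81 -0.02 -0.5 ] [ 0.   -0.04  0.05] 40.75
```

Now the force is almost purely vertical and the prongs carry nearly all the weight. I'll release and back out.

Run:
```python
from h import *
from workcell import bot
np.set_printoptions(precision=2,suppress=True)
bot.set_gripper(0.03,3); bot.hold(.3); print("soft",bot.current_contact_force(),bot.current_opening())
bot.set_gripper(.3); bot.hold(.5); print("open",bot.current_contact_force())
p=bot.current_ee_pos();z=Ro.from_rotvec(bot.current_tool_rot()).as_matrix()[:,2]
bot.line_to(p-.04*z,max_speed=.04); print(bot.current_contact_force())
bot.line_to(p-.12*z,max_speed=.08)
q=np.array(p)-.12*z; bot.line_to(q+[-.12,-.12,.05],max_speed=.12); bot.hold(1.)
print(bot.current_contact_force(),bot.current_clock())
T=bot.read_camera("top");S=bot.read_camera("scene")
cr=lambda I,u,v,w,h:cv2.resize(I["pixels"][v:v+h,u:u+w],None,fx=4,fy=4,interpolation=cv2.INTER_CUBIC)
cv2.imwrite("pics/hung.png",np.hstack([cr(T,160,90,100,130),cr(S,310,130,100,130)]))
```

```text
soft [0.28 0.46 2.97] 0.10861287670449342
open [-1.19  0.83  0.02]
[0.01 0.32 0.08]
[0.08 0.11 0.41] 47.1417
```

View pics/hung.png

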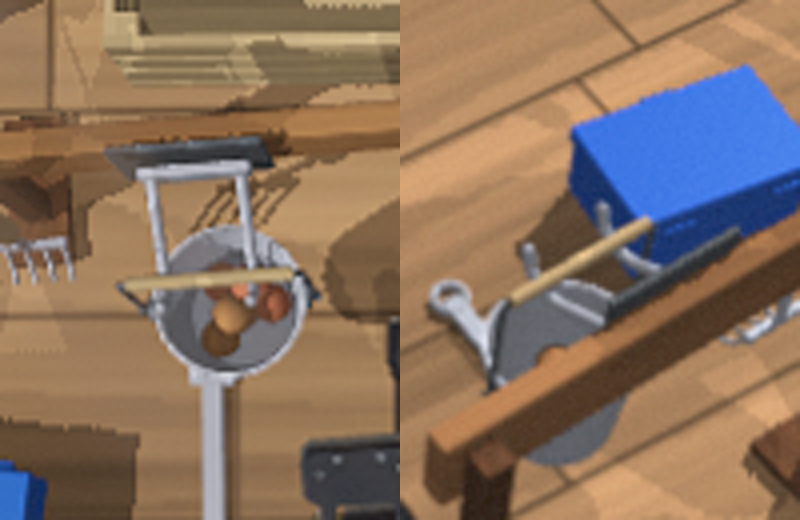

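The pail hangs by its bar on both prongs. In the top crop the bar runs from 124 to 294 and the prongs are at about 162 and 249, so it is centred within about 3 mm. It's upright with the bulbs in. I'll check it is still, then hand in.

Run:
```python
from workcell import bot
import numpy as np
bot.hold(1.5)
g=lambda: bot.read_camera("top")["pixels"][130:190,180:245].astype(int)
a=g();bot.hold(.3);b=g();print(abs(a-b).mean(),abs(a-b).max(),bot.current_clock())
print(bot.job_done())
```

```text
0.9060683760683761 6 49.1417
the job is handed in; nothing more can be done
None
```

The pail hangs upright and still by its wooden bar in both crooks of the hook, centred to within about 3 mm, and I handed the job in at 49 s; the judge's verdict was not shown.

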